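Set a test pin in a V-block clamp, free to turn

ROBOT

A 7-joint arm with a two-finger parallel gripper is mounted at the origin on a cart in front of the work surface, level with it; the furniture and walls round the work are solid. World frame = base frame: x ahead of the robot, y to its left, z up, the work surface at z = 0. Lengths are in m, angles in rad, forces in N, time in s.
With the tool pointing down it reaches from about 0.4 to 0.85 m from the base axis. Payload 4.5 kg.
Tool frame: the origin (TCP) lies where the fingers leave the gripper's body, on its centre line; the fingertips stand 64 mm ahead of it and the grasp point (between the pads) lies 45 mm ahead of it; z points along the fingers, y is the line along which they close (so a half turn about z gives the same grasp; the last joint's range is limited). The gripper opens to 88 mm and grips with 3 to 60 N. Pads are 18 mm wide; open, the fingers measure 123 mm over their backs; the gripper's body (75 mm by 187 mm) begins 45 mm behind the grasp point.
Start: joints at [1.223, 0.689, -0.195, 1.565, 0.157, 0.902, -0.215], TCP at [0.233, -0.58, 0.303] pointing down, gripper open.
Joint ranges: [-3.01, 3.01], [-0.46, 2.08], [-1.47, 1.51], [0.13, 2.56], [-1, 4.14], [0.04, 2.09], [-2.66, 2.66]. Speed limits (rad/s): [2.57, 2.57, 3.14, 3.14, 3.14, 3.14, 3.14].

INTERFACE

Orientations are given as a unit quaternion [x, y, z, w].
In Python, from plant import r gives the robot as it stands.
- The arm moves only by the tool play_rows, never from a script. Its arguments are lists of equal length, an entry for each row: "translation": the shift along the tool's x, y, z in m, a list of three; "delta_rot": the turn, a rotation vector about the tool's x, y, z in degrees, a list of three; "grip": the opening, from -1 (shut) to 1 (fully open). In form: {"translation": [[x, y, z], ...], "delta_rot": [[rx, ry, rz], ...], "grip": [grip, ...]}. A call has 1 to 20 rows; each row shifts and turns the commanded pose from where the row before left it, along the tool's axes as they then stand; what a row does not reach is not made up. A row lasts 1/8 s, in which the tool goes at most 62.5 mm and 10.7 degrees, less where a joint would pass 70% of its speed; a pose out of reach is approached as far as the arm can. A call with a gripper value outside its range is refused whole. The fingers move at their own pace and stop on an object; "squeeze" is the grip in N (left out, the last holds). Time passes only in rows, so rows that do not move let the fingers close. It gives the time, the measured TCP pose, the force, the opening and the grip force at its end, in the units of the state.
- r.get_state(): the state, without advancing time (a new reading comes with each control period).
- r.snapshot(name): name is "side" or "top" or "wrist"; returns the picture (420x560x3 uint8, blue, green, red); there is no depth.
- r.get_calibration(name): a dict with "intrinsics" (3x3 intrinsics, pixels), "k1" (the pictures are not rectified: a ray, as slopes to the right and down, at radius r is drawn at 1 + k1 r^2 times it, then the intrinsics apply), "eye" and "rotation" of the camera in the world. Camera axes: x right, y up, looking along -z (the intrinsics and any distortion apply to the point x, -y, -z); pixel columns grow to the right and rows downward; lengths in m; the calibration is good to about 2 mm. A picture is of the moment at which its call begins: read the wrist's pose just before it. get_calibration takes no time and is no camera call; for the wrist camera it gives the pose at the moment of the call.
- r.finish_job(): hands the job in; it is judged then, once.
Trained networks look in the newest picture that a camera, given by its name, has taken for a name from the list of things; names that differ only in an ending like _2 or _b are one class to them, and where a whole thing is asked for, a point or a joint stands for the part that bears it (a point fixed in the world has none). Each returns a list of dicts, best first, with "confidence" (0 to 1); they miss things now and then, are a little off and sometimes report something else, mostly with a low value. They report only what shows in the picture. A call takes as long as a camera call.
- r.look_for(camera, target): "point" ([x, y, z] in m, in world coordinates, good to about 4 mm: the middle of the surface that is visible of it).
- r.silhouettes(camera, target): "pixels" (420x560 bool, what is visible of it).
The state is a dict: "clock": time; "q": joint angles; "qd": joint speeds; "joint_torque": joint torques, N m; "tool_pos": TCP position; "eef_rot": TCP orientation; "contact_force": force on the tool from outside, world axes, zero at the start; "moment": the same for the moment, N m; "opening": opening from 0.0 (shut) to 1.0 (fully open); "finger_force": force on a finger pad.
Only numpy, scipy, OpenCV 4.12 (cv2) and the standard library are available. Lean on these libraries where they do the work, as an engineer would, in place of code of your own. Each camera call takes 0.05 s, during which the arm holds its last target. There are 200 camera calls.

TASK

Prepare the 16 mm test pin for a run-out check: take it from its rest, lay it in the V of the V-block clamp and slide it under the stirrup until its end meets the stop rod. Then turn the clamp's black thumbscrew clockwise until the pad just bottoms on the pin - finger-tight, do not force it - and back it off a quarter of a turn, so that the pin is retained but free to turn. Leave the pin against the stop and the other things on the bench undisturbed.

Things in the scene. Friction and masses are not known exactly. Their poses are not given: they have to be found in the camera images.
- v_clamp: V-block clamp, fixed: steel V-block (60 x 40 mm, top 40 mm high) on a 6 mm plate, grey stirrup over its middle, stop at the far end. Origin on the bench under the knob axis; x along the V from its open end to the stop, z up. Stirrup legs: x -7 to 7 mm, y 20 to 26 mm either side; crosshead 50.5 to 58.5 mm high. A pin in the V has its axis at y = 0, 35 mm above the bench, crown at 43 mm.
- v_mouth (a point): open end of the V: end face of the V-block, on the axis of a pin lying in the V (30 mm before the knob axis, 35 mm above the bench). Before it the space is clear down to the bench (the plate ends 2 mm before it).
- stop_face (a point): front face of the fixed 10 mm stop rod in the V, on the pin's axis, 10 mm beyond the knob axis. A pin that is home touches it, with 40 mm of it in the V and 30 mm standing out of the open end; its middle is then 25 mm before the knob axis.
- knob_grip (a point): black knurled thumbscrew knob, 30 mm diameter, 18 mm high; point on its upright axis at half height, 71.5 mm above the bench when bottomed. x: along the white index line on top. Clockwise from above tightens. Turns at 0.05 N m and stays where left; bottomed, the torque climbs 3 N m per rad: 0.2 to 0.5 N m is finger-tight, over 0.7 forces it.
- screw_neck (a point): steel neck of the screw, on its axis just under the knob, 60.5 mm above the bench when bottomed; x points along the knob's index line while the knob carries no load. The knob has a rubber core that gives 1 rad for 3 N m: once the screw has bottomed it stands still, and a knob that is turned on winds up against it.
- pad_seat (a point): fixed point on the knob axis, 43 mm above the bench, where the brass pad (10 mm diameter) at the screw's lower end bottoms on the crown of a pin in the V. Knob and pad move together, 4 mm a turn. At the start the pad is 2.4 to 3.5 mm above this point, so 0.6 to 0.86 turn (3.8 to 5.4 rad) from bottoming; at what angle of the index line it bottoms differs every time and must be felt.
- pin: ground steel test pin, plain cylinder 16 mm diameter, 70 mm long, about 0.11 kg, lying on its rest. Origin at the centre of one end face; z along the pin's axis to the other end. Both ends are alike.
- pin_mid (a point): middle of the test pin, on its axis, 35 mm from either end.
- pin_rest: pin rest, fixed: dark wooden base (84 x 40 x 5 mm) whose two bars (12 mm wide) carry two thin steel rods along x, together 12 mm wide. Origin on the bench under its centre, x along the pin, away from the robot. The pin's axis lies 24 mm above the bench; fingers can close on the pin from both sides anywhere along it.
- dial_indicator: dial indicator lying on its back, 58 mm bezel, 116 mm long, loose; leave it alone. Origin under its middle.
- loupe: black eye loupe, 34 mm diameter, 36 mm high, standing loose; leave it alone. Origin at the centre of its underside.
- gauge_block_20: steel gauge block 20 x 30 x 9 mm, lying loose; leave it alone. Origin at the centre of its underside.

How it is judged:
By the outcome, as a careful person would: the job done as asked, in the order asked, and still so for the second after the job is handed in, with the robot touching nothing.
It also fails if it takes over 72 s, if anything falls off the work surface, if the arm or the gripper's body presses on something with over 40 N, if the wrist force passes 120 N, or if a joint passes its speed limit or range.

## Working session

There is one attempt and no reset: what is moved stays moved. The work goes in short steps, Python scripts to look and compute and a tool call to move; the robot and the scene stay as the last step left them, time stands still between calls to the robot, and variables do not carry over. Pictures are saved under pics/ and viewed, at most 10 in all, crops included, and the job is handed in when it is done.

Besides the shell and the picture viewer there is one more tool, called after "Request:" by a JSON object that holds its "method" and its "body", one argument or row to a line. play_rows: Moves the arm, as the interface text tells. Its arguments: {"type":"object","properties":{"translation":{"type":"array","items":{"type":"array","items":{"type":"number"}}},"delta_rot":{"type":"array","items":{"type":"array","items":{"type":"number"}}},"grip":{"type":"array","items":{"type":"number"}},"squeeze":{"type":"number"}},"required":["translation","delta_rot","grip"]}

```bash
ls; mkdir -p pics
python3 - <<'E'
from plant import r
import cv2,numpy as np
s=r.get_state();print({k:np.round(v,4).tolist() for k,v in s.items()})
for c in ("side","top"):
    im=r.snapshot(c);cv2.imwrite(f"pics/{c}0.png",im)
    k=r.get_calibration(c);print(c,k)
    for n in ["v_clamp","v_mouth","stop_face","knob_grip","screw_neck","pin","pin_mid","pin_rest","dial_indicator","loupe","gauge_block_20"]:
        try:
            print(n,[(np.round(d["point"],4).tolist(),round(d["confidence"],2)) for d in r.look_for(c,n)][:2])
        except Exception as e: print(n,e)
print(r.get_state()["clock"])
E
```

```text
pics
{'clock': 0.0, 'q': [1.2228, 0.69, -0.1945, 1.5664, 0.1573, 0.9025, -0.2151], 'qd': [-0.0014, -0.0003, 0.0003, 0.0007, 0.0016, 0.0005, 0.0014], 'joint_torque': [-0.0003, -52.7554, -1.2668, -15.3428, -0.0526, 0.0065, 0.0002], 'tool_pos': [0.2327, -0.5795, 0.3019], 'eef_rot': [0.9818, 0.1898, -0.0002, -0.0009], 'contact_force': [-0.9516, -0.6185, 0.2781], 'moment': [-0.0022, -0.0785, 0.0481], 'finger_force': 0.0, 'opening': 0.9985}
side {'intrinsics': array([[503.49101548,   0.        , 277.65139137],
       [  0.        , 503.49101548, 207.14698059],
       [  0.        ,   0.        ,   1.        ]]), 'k1': 0.04729378502966597, 'eye': array([-0.10805558,  0.75883575,  0.75832123]), 'rotation': array([-0.13539674,  0.44672708,  0.85123271, -0.23980308])}
v_clamp [([0.4954, -0.3251, 0.0311], 0.8)]
v_mouth [([0.4924, -0.3226, 0.0265], 0.65)]
stop_face [([0.5009, -0.3213, 0.026], 0.71)]
knob_grip [([0.4953, -0.3249, 0.0818], 0.5)]
screw_neck [([0.5009, -0.3222, 0.0828], 0.43)]
pin [([0.4611, 0.0636, 0.0287], 0.6)]
pin_mid [([0.4592, 0.0611, 0.0281], 0.57)]
pin_rest [([0.4529, 0.0676
[... 489 characters left out ...]
7, -0.08448896,  1.1777284 ]), 'rotation': array([ 0.02348872, -0.02303179, -0.70287981,  0.71054753])}
v_clamp [([0.5004, -0.3301, 0.0311], 0.6)]
v_mouth [([0.5009, -0.3254, 0.0298], 0.67)]
stop_face [([0.507, -0.3254, 0.032], 0.9)]
knob_grip [([0.5021, -0.3299, 0.0837], 0.45), ([0.5021, -0.3244, 0.0305], 0.24)]
screw_neck [([0.4999, -0.3317, 0.0791], 0.47)]
pin [([0.4682, 0.0553, 0.0312], 0.73)]
pin_mid [([0.4632, 0.0563, 0.0335], 0.71)]
pin_rest [([0.4626, 0.054, 0.0036], 0.82), ([0.4653, 0.0528, 0.0308], 0.4)]
dial_indicator [([0.4661, -0.442, 0.0204], 0.57)]
loupe [([0.5319, 0.2515, 0.0229], 0.68), ([0.4982, -0.3294, 0.0828], 0.18)]
gauge_block_20 [([0.3594, -0.0579, 0.0121], 0.55)]
1.2
```

Run:
```python
import cv2,numpy as np
t=cv2.imread("pics/top0.png");s=cv2.imread("pics/side0.png")
cv2.imwrite("pics/both0.png",np.hstack([cv2.resize(t,(400,300)),cv2.resize(s,(400,300))]))
```

```text
(no output)
```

View pics/top0.png

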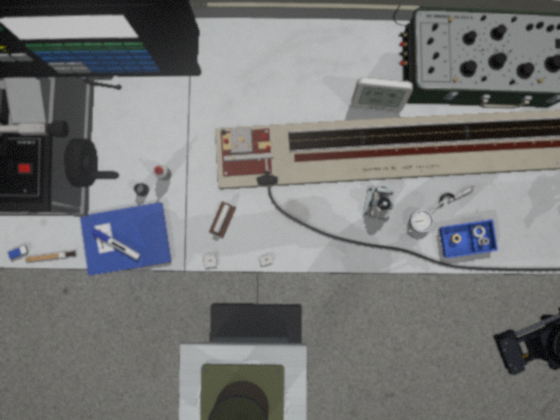

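View pics/side0.png

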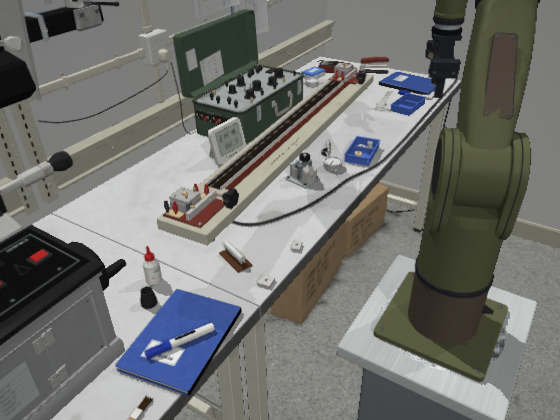

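The top view shows the clamp at about (378,200), the dial at (420,222), the pin on its rest at (222,218) and the loupe at (141,190). The side view agrees: clamp at (302,170), pin at (235,252). Next I'll look with the wrist camera from close up.

```bash
cat > h.py <<'E'
import numpy as np, cv2
from scipy.spatial.transform import Rotation as R
from scipy.optimize import least_squares
from plant import r
def cal(c):
    k=r.get_calibration(c); return k["intrinsics"],k["k1"],np.array(k["eye"]),R.from_quat(k["rotation"])
def proj(k,P):
    K,k1,e,Q=k; p=Q.inv().apply(np.atleast_2d(P)-e); s=np.c_[p[:,0],-p[:,1]]/-p[:,2:3]
    s=s*(1+k1*(s**2).sum(1,keepdims=True)); return s*[K[0,0],K[1,1]]+[K[0,2],K[1,2]]
def ray(k,uv):
    K,k1,e,Q=k; d=(np.array(uv,float)-[K[0,2],K[1,2]])/[K[0,0],K[1,1]]; s=d.copy()
    for _ in range(20): s=d/(1+k1*(s@s))
    v=Q.apply([s[0],-s[1],-1]); return e,v/np.linalg.norm(v)
def onz(k,uv,z):
    e,v=ray(k,uv); return e+v*(z-e[2])/v[2]
def pose():
    s=r.get_state(); return np.array(s["tool_pos"]),R.from_quat(s["eef_rot"]),s
def go(pos,yaw=None,wp=None):
    """tool-frame shift in mm to a world TCP, and turn in deg; yaw = world angle of tool x, tool pointing down"""
    p,Q,s=pose(); print("shift mm",np.round(Q.inv().apply(np.array(pos)-p)*1000,1))
    if yaw is not None:
        T=R.from_euler("z",yaw,degrees=True)*R.from_euler("x",180,degrees=True)
        print("rot deg",np.round((Q.inv()*T).as_rotvec(degrees=True),2))
def yaw():
    x=pose()[1].as_matrix(); return np.degrees(np.arctan2(x[1,0],x[0,0])),x[:,2]
E
python3 - <<'E'
from h import *
p,Q,s=pose();k=cal("wrist");print("cam in tool",Q.inv().apply(k[2]-p),(Q.inv()*k[3]).as_matrix().round(3),k[0],k[1]);print(yaw())
go([.44,-.36,.30]);go([.44,.06,.30])
E
```

```text
cam in tool [ 0.07838844  0.00135515 -0.08288574] [[-0.     0.954  0.3  ]
 [ 1.     0.     0.   ]
 [ 0.     0.3   -0.954]] [[347.54357556   0.         282.33004539]
 [  0.         347.54357556 213.53195549]
 [  0.           0.           1.        ]] -0.0005579683571902982
(np.float64(21.875327321246747), array([-6.00010664e-06, -2.13239658e-06, -1.00000000e+00]))
shift mm [ 274.2 -127.     2.7]
shift mm [ 430.7 -516.7    2.7]
```

Request:
{"method": "play_rows", "body": {
  "translation": [
    [0.0375,-0.0172,0.0078],
    [0.0375,-0.0172,0.0078],
    [0.0375,-0.0172,0.0078],
    [0.0375,-0.0172,0.0078],
    [0.0375,-0.0172,0.0078],
    [0.0375,-0.0172,0.0078],
    [0.0375,-0.0172,0.0078],
    [0.0375,-0.0172,0.0078],
    [0,0,0],
    [0,0,0]
  ],
  "delta_rot": [
    [0,0,0],
    [0,0,0],
    [0,0,0],
    [0,0,0],
    [0,0,0],
    [0,0,0],
    [0,0,0],
    [0,0,0],
    [0,0,0],
    [0,0,0]
  ],
  "grip": [1,1,1,1,1,1,1,1,1,1]
}}

```text
clock: 2.45
tool_pos: [0.4595, -0.3412, 0.2404]
eef_rot: [0.982, 0.19, -0.0, 0.0]
contact_force: [-0.9, -0.1, 0.0]
opening: 1.0
finger_force: 0.0
```

```bash
cat > look.py <<'E'
from h import *
import sys
tag=sys.argv[1]; names=sys.argv[2:]
k=cal("wrist"); im=r.snapshot("wrist"); cv2.imwrite(f"pics/{tag}.png",im)
m={}
for n in names:
    d=r.look_for("wrist",n)[:1]; print(n,[(np.round(x["point"],4).tolist(),round(x["confidence"],2),proj(k,x["point"]).round(0).tolist()) for x in d])
np.save(f"pics/{tag}.npy",np.array([*k[2],*k[3].as_quat()]))
p,Q,s=pose(); print(p.round(4),yaw()[0],s["clock"],np.round(s["q"],3),np.round(s["contact_force"],1))
E
python3 look.py w1 v_clamp v_mouth stop_face knob_grip screw_neck dial_indicator
```

```text
v_clamp [([0.5127, -0.3346, 0.0393], 0.76, [[298.0, 139.0]])]
v_mouth [([0.5062, -0.3321, 0.0386], 0.98, [[292.0, 145.0]])]
stop_face [([0.5138, -0.3357, 0.0404], 0.62, [[300.0, 138.0]])]
knob_grip [([0.5004, -0.3345, 0.0813], 0.69, [[293.0, 161.0]])]
screw_neck [([0.5009, -0.3323, 0.0819], 0.72, [[291.0, 159.0]])]
dial_indicator [([0.4669, -0.4414, 0.0212], 0.72, [[385.0, 228.0]])]
[ 0.4595 -0.3412  0.2405] 21.803907803300927 2.8 [ 0.636  0.701 -0.132  1.792  0.14   0.658 -0.766] [-0.7 -0.4 -0.3]
```

View pics/w1.png

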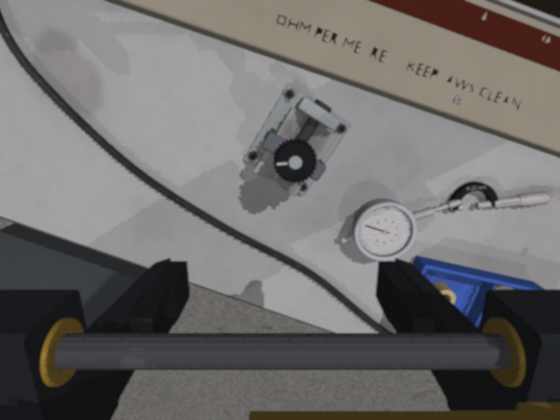

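The clamp is at about (297,140): knob at (295,161) with the index line pointing left, stop at (318,108), plate screws at (254,156), (305,187), (289,94) and (341,127). I'll go in closer for a second view.

Run:
```python
from h import *
a=np.load("pics/w1.npy");k0=cal("wrist");k=(k0[0],k0[1],a[:3],R.from_quat(a[3:]))
P=[onz(k,u,.008) for u in [(254,156),(305,187),(289,94),(341,127)]];P=np.array(P);print(P.round(4),P.mean(0))
d=(P[2]+P[3]-P[0]-P[1]);print("yaw",np.degrees(np.arctan2(d[1],d[0])))
d=(P[0]+P[2]-P[1]-P[3]);print("yaw",np.degrees(np.arctan2(d[1],d[0]))-90)
print("knob",onz(k,(295,161),.084))
go([.515,-.335,.20],0)
```

```text
[[ 0.4817 -0.3062  0.008 ]
 [ 0.4724 -0.3602  0.008 ]
 [ 0.5425 -0.3156  0.008 ]
 [ 0.5341 -0.3685  0.008 ]] [ 0.50766112 -0.3376368   0.008     ]
yaw -8.228398627192064
yaw -9.42018410571879
knob [ 0.50128399 -0.3353203   0.084     ]
shift mm [53.8 14.8 40.5]
rot deg [2.00e-02 0.00e+00 2.18e+01]
```

Request:
{"method": "play_rows", "body": {
  "translation": [
    [0.02,0.005,0.02],
    [0.02,0.005,0.02],
    [0,0,0],
    [0,0,0],
    [0,0,0],
    [0,0,0],
    [0,0,0]
  ],
  "delta_rot": [
    [0,0,7.65],
    [0,0,7.65],
    [0,0,7.65],
    [0,0,7.65],
    [0,0,0],
    [0,0,0],
    [0,0,0]
  ],
  "grip": [1,1,1,1,1,1,1]
}}

```text
clock: 3.68
tool_pos: [0.501, -0.3378, 0.2004]
eef_rot: [0.997, -0.076, 0.0, -0.0]
contact_force: [0.5, -0.1, 0.6]
opening: 1.0
finger_force: 0.0
```

```bash
python3 look.py w2 v_mouth stop_face knob_grip screw_neck
```

```text
v_mouth [([0.5093, -0.3356, 0.0393], 0.68, [[277.0, 206.0]])]
stop_face [([0.5148, -0.3408, 0.038], 0.71, [[283.0, 197.0]])]
knob_grip [([0.5021, -0.335, 0.0813], 0.61, [[276.0, 236.0]])]
screw_neck [([0.5032, -0.3335, 0.0836], 0.65, [[274.0, 236.0]])]
[ 0.501  -0.3377  0.2004] -8.713570511985022 3.925 [ 0.502  0.793  0.027  1.727 -0.033  0.622 -1.176] [-0.6 -0.6  0.5]
```

View pics/w2.png

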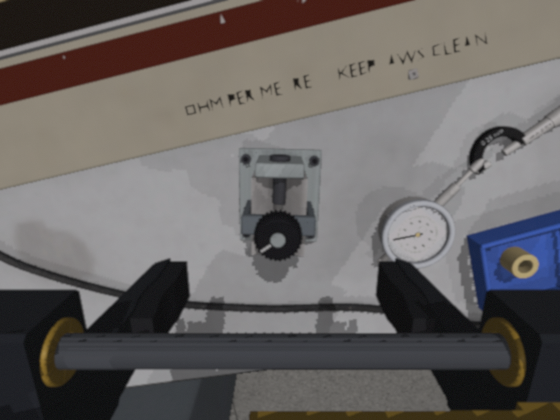

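The clamp now sits square in the picture: plate edges at columns 241 and 320, screws at (246,159) and (314,159), knob at (278,236), index line pointing to (262,250). I'll triangulate, then go to the pin.

```bash
cat >> h.py <<'E'
def load(t):
    a=np.load(f"pics/{t}.npy");k0=cal("wrist");return (k0[0],k0[1],a[:3],R.from_quat(a[3:]))
def tri(ks,uvs):
    A=np.zeros((3,3));b=np.zeros(3)
    for k,u in zip(ks,uvs):
        e,v=ray(k,u);M=np.eye(3)-np.outer(v,v);A+=M;b+=M@e
    return np.linalg.solve(A,b)
E
python3 - <<'E'
from h import *
k=[load("w1"),load("w2")]
kn=tri(k,[(295,161),(278,236)]);print("knob top",kn)
s1=tri(k,[(289,94),(246,159)]);s2=tri(k,[(341,127),(314,159)]);print(s1,s2,(s1+s2)/2)
d=s1-s2;print("yaw",np.degrees(np.arctan2(d[1],d[0]))-90)
for z in(.084,):print([onz(k[i],u,z).round(4) for i,u in enumerate([(295,161),(278,236)])])
# predicted plate features from hypothesised clamp pose
go([.41,.055,.20],-28)
print([ (n,r.look_for("top",n)[0]["point"]) for n in ()])
E
```

```text
knob top [ 0.50049038 -0.33581408  0.07737645]
[ 0.54246881 -0.31566878  0.00779468] [ 0.53401971 -0.36901463  0.00585138] [ 0.53824426 -0.3423417   0.00682303]
yaw -8.999937444571643
[array([ 0.5013, -0.3353,  0.084 ]), array([ 0.5031, -0.3362,  0.084 ])]
shift mm [-1.495e+02 -3.744e+02  3.000e-01]
rot deg [-0.000e+00 -1.000e-02  1.929e+01]
[]
```

Run:
```python
from h import *
K=cal("top");im=r.snapshot("top")
for n in("pin","pin_rest"):
    d=r.silhouettes("top",n)[0];ys,xs=np.nonzero(d["pixels"]);rc=cv2.minAreaRect(np.c_[xs,ys].astype(np.float32));print(n,d["confidence"],len(xs),rc)
    b=cv2.boxPoints(rc);print(np.array([onz(K,u,.024 if n=="pin" else .005)[:2] for u in b]).round(4))
```

```text
pin 0.63 196 ((221.27587890625, 217.81033325195312), (7.056422710418701, 28.411386489868164), 21.801410675048828)
[[0.4345 0.0784]
 [0.5001 0.0535]
 [0.4938 0.0371]
 [0.4282 0.062 ]]
pin_rest 0.74 368 ((222.1810302734375, 219.0775909423828), (16.413305282592773, 34.402286529541016), 23.198591232299805)
[[0.4301 0.0932]
 [0.5101 0.0606]
 [0.4942 0.0223]
 [0.4144 0.055 ]]
```

Request:
{"method": "play_rows", "body": {
  "translation": [
    [-0.012,-0.048,0],
    [-0.012,-0.048,0],
    [-0.012,-0.048,0],
    [-0.012,-0.048,0],
    [-0.012,-0.048,0],
    [-0.012,-0.048,0],
    [-0.012,-0.048,0],
    [-0.012,-0.048,0],
    [0,0,0],
    [0,0,0],
    [0,0,0]
  ],
  "delta_rot": [
    [0,0,0],
    [0,0,0],
    [0,0,0],
    [0,0,0],
    [0,0,0],
    [0,0,0],
    [0,0,6.4],
    [0,0,6.4],
    [0,0,0],
    [0,0,0],
    [0,0,0]
  ],
  "grip": [1,1,1,1,1,1,1,1,1,1,1]
}}

```text
clock: 5.45
tool_pos: [0.47, 0.0549, 0.2004]
eef_rot: [0.982, -0.188, 0.0, 0.0]
contact_force: [0.3, 0.1, 0.7]
opening: 0.996
finger_force: 0.0
```

```bash
python3 look.py w3 pin pin_mid pin_rest
cat > pinfit.py <<'E'
from h import *
import sys
K=load(sys.argv[1]);z=float(sys.argv[2])
d=r.silhouettes("wrist","pin")[0];ys,xs=np.nonzero(d["pixels"]);rc=cv2.minAreaRect(np.c_[xs,ys].astype(np.float32));print(d["confidence"],len(xs),rc)
P=np.array([onz(K,u,z)[:2] for u in cv2.boxPoints(rc)]);print(P.round(4).tolist(),P.mean(0).round(4))
e=[P[1]-P[0],P[2]-P[1]];L=[np.linalg.norm(v) for v in e];v=e[int(np.argmax(L))];a=np.degrees(np.arctan2(v[1],v[0]));print("L",L,"yaw",(a+90)%180-90)
E
python3 pinfit.py w3 .026
```

```text
pin [([0.4644, 0.0565, 0.0343], 0.71, [[282.0, 222.0]])]
pin_mid [([0.4621, 0.0518, 0.031], 0.83, [[289.0, 221.0]])]
pin_rest [([0.469, 0.0524, 0.0079], 0.75, [[285.0, 205.0]])]
[0.47   0.0556 0.2004] -21.631584252991995 5.65 [-0.318  0.687  0.166  2.12  -0.303  0.357 -1.853] [ 0.8  0.1 -0.2]
0.73 1780 ((285.0, 217.0), (90.0, 20.0), 90.0)
[[0.5005, 0.0481], [0.4949, 0.0342], [0.4261, 0.0607], [0.4321, 0.0758]] [0.4634 0.0547]
L [np.float64(0.014960205678771009), np.float64(0.07380166955375474)] yaw -21.07054541605521
```

View pics/w3.png

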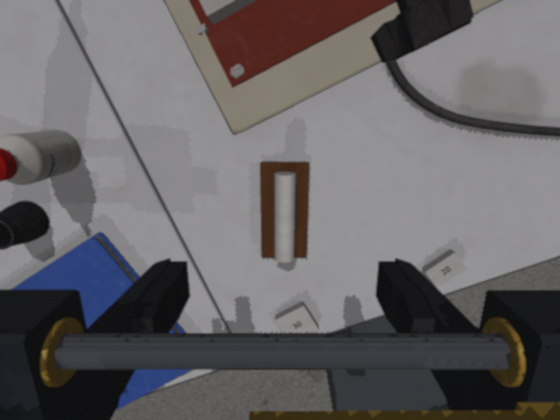

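The pin lies at column 285, rows 172–263, parallel to the tool; its base is free on both sides, and the gauge block marked 20 is at (440,270). I'll go down over its near end.

Request:
{"method": "play_rows", "body": {
  "translation": [
    [-0.007,0.0009,0.02],
    [-0.007,0.0008,0.02],
    [-0.007,0.0009,0.02],
    [-0.007,0.0008,0.02],
    [0,0,0],
    [0,0,0]
  ],
  "delta_rot": [
    [0,0,0],
    [0,0,0],
    [0,0,0],
    [0,0,0],
    [0,0,0],
    [0,0,0]
  ],
  "grip": [0,0,0,0,0,0],
  "squeeze": 15
}}

```text
clock: 6.45
tool_pos: [0.4432, 0.0635, 0.1208]
eef_rot: [0.982, -0.187, 0.001, -0.0]
contact_force: [0.3, -0.4, 0.4]
opening: 0.5
finger_force: 0.0
```

```bash
python3 look.py w4 pin; python3 pinfit.py w4 .026
python3 - <<'E'
from h import *
k=[load("w3"),load("w4")];p,Q,s=pose()
d=r.silhouettes("wrist","pin")[0]["pixels"];ys,xs=np.nonzero(d)
print("rows",ys.min(),ys.max())
for y in range(ys.min(),ys.max()+1,12): print(y,xs[ys==y].min(),xs[ys==y].max())
f=[ (285,172.5),((xs[ys<ys.min()+8].mean()),ys.min())];P=tri(k,f);print("far end top",P)
for u in [(285,217)]: pass
y0=ys.min()+20;u=(xs[ys==y0].mean(),y0);print("tool-frame point",Q.inv().apply(onz(k[1],u,.032)-p))
E
```

```text
pin [([0.4703, 0.0575, 0.033], 0.77, [[273.0, 210.0]])]
[0.4434 0.0636 0.121 ] -21.543360031715974 6.55 [-0.271  0.833  0.041  2.227 -0.357  0.085 -1.835] [-0.5 -0.6 -0.1]
0.8 3876 ((282.4999694824219, 212.99996948242188), (30.999996185302734, 131.99996948242188), 0.0)
[[0.4317, 0.077], [0.5004, 0.0488], [0.4946, 0.0342], [0.4252, 0.0606]] [0.463  0.0551]
L [np.float64(0.07433112807894739), np.float64(0.015671649700229127)] yaw -22.33660789040556
rows 147 279
147 273 293
159 267 298
171 267 297
183 267 297
195 268 297
207 268 296
219 268 296
231 268 296
243 268 296
255 268 296
267 268 295
279 280 283
far end top [0.49758614 0.0412381  0.02718478]
tool-frame point [0.04926    0.0006193  0.08909853]
```

View pics/w4.png

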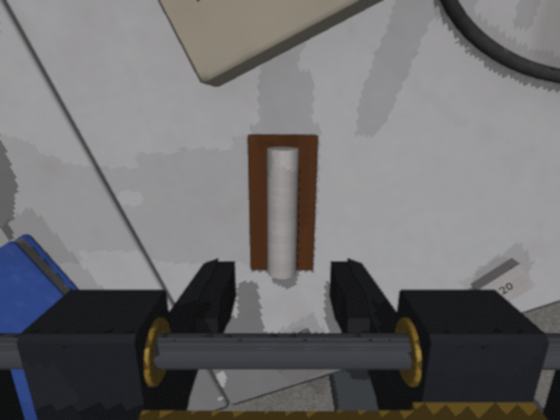

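The pin is well centred between the fingers (column 282, rows 147–279), but joint 6 is near its lower limit this close to the base. I'll grasp the far end instead and swing the pin round by half a turn later.

Request:
{"method": "play_rows", "body": {
  "translation": [
    [0.016,0.0002,0],
    [0.016,0.0002,0],
    [0.016,0.0002,0],
    [0,0,0.01],
    [0,0,0.01],
    [0,0,0]
  ],
  "delta_rot": [
    [0,0,0],
    [0,0,0],
    [0,0,0],
    [0,0,0],
    [0,0,0],
    [0,0,0]
  ],
  "grip": [0,0,0,0,0,0]
}}

```text
clock: 7.4
tool_pos: [0.4857, 0.0459, 0.0993]
eef_rot: [0.982, -0.186, -0.002, 0.0]
contact_force: [-0.2, 0.9, -0.3]
opening: 0.498
finger_force: 0.0
```

```bash
python3 -c "
from h import *
p,Q,s=pose();print(p,yaw(),np.round(s['q'],3));go([.4876,.0453,.080],-21.5)"
```

```text
[0.48568213 0.04589139 0.0993056 ] (np.float64(-21.491133068823483), array([-3.06878728e-03,  6.92034601e-05, -9.99995289e-01])) [-0.226  0.891  0.062  2.112 -0.33   0.151 -1.806]
shift mm [ 2.1 -0.2 19.3]
rot deg [0.06 0.17 0.01]
```

Request:
{"method": "play_rows", "body": {
  "translation": [
    [0.001,0,0.007],
    [0.001,0,0.006],
    [0,0,0.006],
    [0,0,0],
    [0,0,0],
    [0,0,0],
    [0,0,0],
    [0,0,0]
  ],
  "delta_rot": [
    [0,0,0],
    [0,0,0],
    [0,0,0],
    [0,0,0],
    [0,0,0],
    [0,0,0],
    [0,0,0],
    [0,0,0]
  ],
  "grip": [0,0,0,0,-1,-1,-1,-1],
  "squeeze": 15
}}

```text
clock: 8.4
tool_pos: [0.4892, 0.0453, 0.0816]
eef_rot: [0.982, -0.187, 0.0, -0.0]
contact_force: [0.1, 1.2, 1.8]
opening: 0.174
finger_force: 15.0
```

```bash
python3 -c "
from h import *
p,Q,s=pose();print(p,yaw(),np.round(s['q'],3),s['contact_force'],s['finger_force'],s['opening'])"
```

```text
[0.48922278 0.04525383 0.08155637] (np.float64(-21.499840131746147), array([ 8.13450444e-04,  4.44033037e-04, -9.99999571e-01])) [-0.214  0.927  0.047  2.105 -0.332  0.116 -1.802] [0.11846576 1.20002155 1.78337867] 14.993725419044495 0.17400005354835535
```

The pin is held: opening 15.3 mm, 15 N. I'll lift it and carry it to before the clamp.

Request:
{"method": "play_rows", "body": {
  "translation": [
    [0,0,-0.02],
    [0,0,-0.035],
    [0,0,-0.035],
    [0,0,-0.04],
    [0.0051,0.0415,0],
    [0.0051,0.0415,0],
    [0.0051,0.0415,0],
    [0.0051,0.0415,0],
    [0.0051,0.0415,0],
    [0.0051,0.0415,0],
    [0.0051,0.0415,0],
    [0.0051,0.0415,0],
    [0.0051,0.0415,0],
    [0,0,0]
  ],
  "delta_rot": [
    [0,0,0],
    [0,0,0],
    [0,0,0],
    [0,0,0],
    [0,0,0],
    [0,0,0],
    [0,0,0],
    [0,0,0],
    [0,0,0],
    [0,0,0],
    [0,0,0],
    [0,0,0],
    [0,0,0],
    [0,0,0]
  ],
  "grip": [-1,-1,-1,-1,-1,-1,-1,-1,-1,-1,-1,-1,-1,-1],
  "squeeze": 25
}}

```text
clock: 10.15
tool_pos: [0.3926, -0.3233, 0.2113]
eef_rot: [0.982, -0.19, -0.0, 0.001]
contact_force: [-0.6, 0.7, -0.9]
opening: 0.17
finger_force: 25.0
```

```bash
python3 -c "
from h import *
p,Q,s=pose();print(p,yaw(),np.round(s['q'],3),s['contact_force'],s['finger_force'],s['opening'])"
```

```text
[ 0.39259072 -0.32326216  0.21132787] (np.float64(-21.927693170060028), array([-5.75208626e-04, -2.78747718e-03, -9.99995950e-01])) [ 0.554  0.686  0.07   2.009 -0.096  0.448 -1.259] [-0.61989306  0.66265767 -0.94970464] 24.99108463525772 0.16992773242626943
```

Request:
{"method": "play_rows", "body": {
  "translation": [
    [0,0,0],
    [0,0,0],
    [0,0,0],
    [0,0,0],
    [0,0,0],
    [0,0,0],
    [0,0,0],
    [0,0,0],
    [0,0,0],
    [0,0,0],
    [0,0,0],
    [0,0,0],
    [0,0,0],
    [0,0,0],
    [0,0,0],
    [0,0,0],
    [0,0,0],
    [0,0,0],
    [0,0,0],
    [0,0,0.02]
  ],
  "delta_rot": [
    [0,0,-10.2],
    [0,0,-10.2],
    [0,0,-10.2],
    [0,0,-10.2],
    [0,0,-10.2],
    [0,0,-10.2],
    [0,0,-10.2],
    [0,0,-10.2],
    [0,0,-10.2],
    [0,0,-10.2],
    [0,0,-10.2],
    [0,0,-10.2],
    [0,0,-10.2],
    [0,0,-10.2],
    [0,0,-10.2],
    [0,0,-10.2],
    [0,0,-10.2],
    [0,0,-10.2],
    [0,0,-9.4],
    [0,0,0]
  ],
  "grip": [-1,-1,-1,-1,-1,-1,-1,-1,-1,-1,-1,-1,-1,-1,-1,-1,-1,-1,-1,-1]
}}

```text
clock: 12.65
tool_pos: [0.3952, -0.3187, 0.1917]
eef_rot: [0.073, 0.997, -0.0, 0.001]
contact_force: [-0.6, -0.5, -1.5]
opening: 0.171
finger_force: 25.0
```

Request:
{"method": "play_rows", "body": {
  "translation": [
    [0,0,0.02],
    [0,0,0]
  ],
  "delta_rot": [
    [0,0,0],
    [0,0,0]
  ],
  "grip": [-1,-1]
}}

```text
clock: 12.9
tool_pos: [0.3937, -0.3182, 0.1702]
eef_rot: [0.073, 0.997, 0.001, -0.002]
contact_force: [-0.0, 0.8, -1.3]
opening: 0.169
finger_force: 25.0
```

```bash
python3 look.py w5 pin v_mouth stop_face knob_grip
```

```text
pin [([0.4043, -0.3186, 0.119], 0.72, [[287.0, 311.0]])]
v_mouth [([0.4939, -0.3323, 0.0572], 0.57, [[285.0, 375.0]])]
stop_face [([0.4967, -0.3406, 0.0578], 0.95, [[273.0, 380.0]])]
knob_grip [([0.491, -0.3369, 0.0797], 0.86, [[277.0, 398.0]])]
[ 0.395  -0.3193  0.1721] 171.49464123391752 13.15 [ 1.049  0.867 -0.787  2.009  0.987  0.704  1.04 ] [-0.4 -0.4 -0.6]
```

View pics/w5.png

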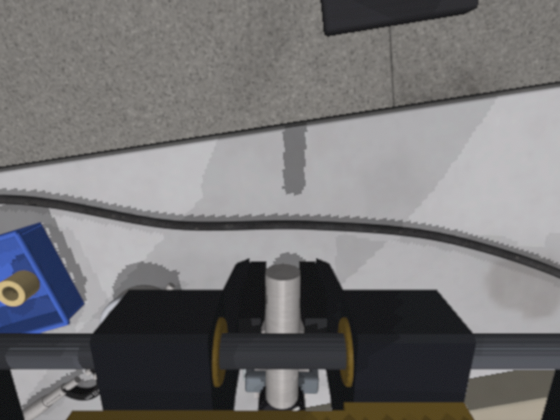

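The pin is held straight at columns 266–300, pointing at the clamp beneath the gripper. I'll square up and lower it in front of the V.

Request:
{"method": "play_rows", "body": {
  "translation": [
    [0,0,0.02],
    [0,0,0.02],
    [0,0,0.02],
    [0,0,0.0165],
    [0,0,0],
    [0,0,0]
  ],
  "delta_rot": [
    [0,0,0.4],
    [0,0,0],
    [0,0,0],
    [0,0,0],
    [0,0,0],
    [0,0,0]
  ],
  "grip": [-1,-1,-1,-1,-1,-1]
}}

```text
clock: 13.9
tool_pos: [0.3951, -0.3196, 0.0956]
eef_rot: [0.078, 0.997, -0.0, 0.001]
contact_force: [0.0, -0.0, -0.4]
opening: 0.174
finger_force: 25.0
```

```bash
cat > st.py <<'E'
from h import *
c=np.array([.502,-.3362]);a=np.radians(-8.9)
p,Q,s=pose();d=p[:2]-c;print("xc,yc,z mm",np.round(1000*np.array([d@[np.cos(a),np.sin(a)],d@[-np.sin(a),np.cos(a)],p[2]]),2),"yaw",yaw()[0].round(2),yaw()[1].round(4),"q",np.round(s["q"],3),"F",np.round(s["contact_force"],2),"M",np.round(s["moment"],3),"g",s["finger_force"],s["opening"]*88,"t",s["clock"])
E
python3 st.py
python3 - <<'E'
from h import *
im=r.snapshot("side");k=cal("side");u=proj(k,[.48,-.33,.05])[0].astype(int);print(u)
c1=im[u[1]-45:u[1]+45,u[0]-60:u[0]+60]
im=r.snapshot("top");k=cal("top");u=proj(k,[.48,-.33,.05])[0].astype(int);c2=im[u[1]-45:u[1]+45,u[0]-60:u[0]+60]
cv2.imwrite("pics/c1.png",np.vstack([cv2.resize(c,None,fx=4,fy=3.3,interpolation=2)for c in(c1,c2)])[:600])
E
```

```text
xc,yc,z mm [-1.082e+02 -1.000e-01  9.564e+01] yaw 171.08 [ 1.2e-03 -6.0e-04 -1.0e+00] q [ 0.977  0.982 -0.657  2.034  1.192  0.578  0.86 ] F [ 0.01 -0.03 -0.45] M [-0.028 -0.161 -0.051] g 24.991322457790375 15.291996329719934 t 13.9
[309 166]
```

View pics/c1.png

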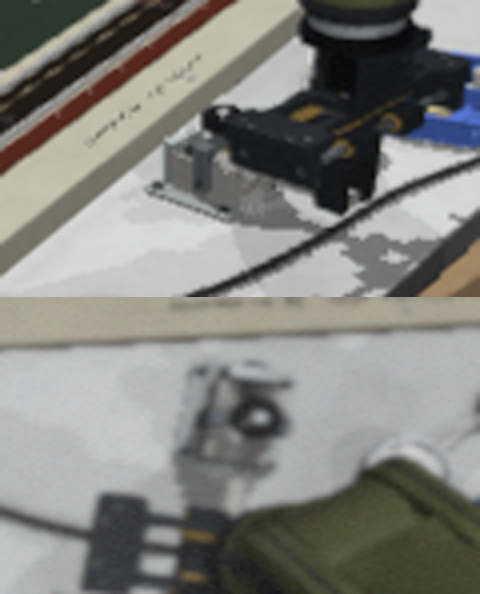

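The gripper stands squarely before the clamp's open end and nothing is touched. Advance 28 mm, then lower into the V until contact.

Request:
{"method": "play_rows", "body": {
  "translation": [
    [-0.009,0,0],
    [-0.01,0,0],
    [-0.01,0,0],
    [0,0,0],
    [0,0,0.0015],
    [0,0,0.0015],
    [0,0,0]
  ],
  "delta_rot": [
    [0,0,0],
    [0,0,0],
    [0,0,0],
    [0,0,0],
    [0,0,0],
    [0,0,0],
    [0,0,0]
  ],
  "grip": [-1,-1,-1,-1,-1,-1,-1]
}}

```text
clock: 14.88
tool_pos: [0.4235, -0.3236, 0.092]
eef_rot: [0.078, 0.997, 0.0, 0.0]
contact_force: [1.1, 1.3, 1.8]
opening: 0.173
finger_force: 25.0
```

```bash
python3 st.py
```

```text
xc,yc,z mm [-79.51   0.26  92.03] yaw 171.1 [ 7.e-04  2.e-04 -1.e+00] q [ 0.959  1.007 -0.678  1.959  1.136  0.623  0.916] F [1.09 1.26 1.82] M [ 0.243 -0.416  0.078] g 24.99336540699005 15.186353177808561 t 14.875
```

Request:
{"method": "play_rows", "body": {
  "translation": [
    [0,0,0.001],
    [0,0,0]
  ],
  "delta_rot": [
    [0,0,0],
    [0,0,0]
  ],
  "grip": [-1,-1]
}}

```text
clock: 15.12
tool_pos: [0.4234, -0.3238, 0.091]
eef_rot: [0.078, 0.997, 0.0, 0.0]
contact_force: [0.0, 3.0, 2.3]
opening: 0.175
finger_force: 25.0
```

```bash
python3 st.py
```

```text
xc,yc,z mm [-7.958e+01  9.000e-02  9.098e+01] yaw 171.09 [ 4.e-04 -0.e+00 -1.e+00] q [ 0.958  1.008 -0.676  1.959  1.139  0.622  0.914] F [0.01 2.97 2.26] M [ 0.206 -0.454  0.048] g 25.00085413455963 15.395967743524764 t 15.125
```

Request:
{"method": "play_rows", "body": {
  "translation": [
    [0,0.0015,0],
    [0,0,0.0005],
    [0,0,0]
  ],
  "delta_rot": [
    [0,0,0],
    [0,0,0],
    [0,0,0]
  ],
  "grip": [-1,-1,-1]
}}

```text
clock: 15.5
tool_pos: [0.4234, -0.3223, 0.0902]
eef_rot: [0.078, 0.997, 0.0, -0.0]
contact_force: [0.5, 1.4, 1.9]
opening: 0.17
finger_force: 25.0
```

```bash
python3 st.py
```

```text
xc,yc,z mm [-79.78   1.56  90.24] yaw 171.09 [-2.e-04  2.e-04 -1.e+00] q [ 0.955  1.009 -0.674  1.961  1.142  0.62   0.908] F [0.47 1.4  1.94] M [ 0.258 -0.359  0.064] g 25.00098466873169 14.965758865200911 t 15.5
```

Request:
{"method": "play_rows", "body": {
  "translation": [
    [0,0.0005,0.0007],
    [0,0,0.0007],
    [0,0,0]
  ],
  "delta_rot": [
    [0,0,0],
    [0,0,0],
    [0,0,0]
  ],
  "grip": [-1,-1,-1]
}}

```text
clock: 15.88
tool_pos: [0.4234, -0.322, 0.0889]
eef_rot: [0.078, 0.997, -0.0, -0.0]
contact_force: [-0.7, 1.5, 3.4]
opening: 0.169
finger_force: 25.0
```

```bash
python3 st.py
```

```text
xc,yc,z mm [-79.84   1.85  88.9 ] yaw 171.07 [-3.e-04 -2.e-04 -1.e+00] q [ 0.953  1.01  -0.672  1.962  1.146  0.618  0.904] F [-0.72  1.47  3.42] M [ 0.199 -0.209  0.081] g 25.00012993812561 14.880099578670691 t 15.875
```

The force climbs only slowly, so the pin is probably pitching in the grip (pivoting on the mouth of the V). I'll loosen the grip and raise back to the level height so that it lies flat.

Request:
{"method": "play_rows", "body": {
  "translation": [
    [0,0,0],
    [0,0,-0.0015],
    [0,0,-0.0015],
    [0,0.0005,-0.0005],
    [0,0,0]
  ],
  "delta_rot": [
    [0,0,0],
    [0,0,0],
    [0,0,0],
    [0,0,0],
    [0,0,0]
  ],
  "grip": [-1,-1,-1,-1,-1],
  "squeeze": 4
}}

```text
clock: 16.5
tool_pos: [0.4233, -0.3217, 0.0924]
eef_rot: [0.078, 0.997, -0.0, -0.0]
contact_force: [0.1, -0.5, -0.8]
opening: 0.177
finger_force: 4.0
```

```bash
cat >> st.py <<'E'
import sys
if len(sys.argv)>1:
    A=[]
    for i in range(int(sys.argv[1])):
        r.snapshot("top");s=r.get_state();A.append(np.r_[s["contact_force"],s["moment"],s["tool_pos"]])
    A=np.array(A);print("avg",A.mean(0).round(4),"sd",A.std(0).round(3))
E
python3 st.py 6
```

```text
xc,yc,z mm [-79.96   2.2   92.39] yaw 171.06 [-6.e-04 -4.e-04 -1.e+00] q [ 0.955  1.005 -0.677  1.962  1.138  0.622  0.909] F [ 0.06 -0.5  -0.85] M [ 0.015 -0.056 -0.023] g 4.002057239413261 15.575816094111502 t 16.5
avg [-0.4637 -0.3937 -1.3093 -0.0441 -0.0254 -0.0211  0.4234 -0.3216  0.0924] sd [0.229 0.414 0.321 0.027 0.031 0.02  0.    0.    0.   ]
```

Request:
{"method": "play_rows", "body": {
  "translation": [
    [-0.005,0,0],
    [-0.005,0,0],
    [0,0,0.0005],
    [0,0,0]
  ],
  "delta_rot": [
    [0,0,0],
    [0,0,0],
    [0,0,0],
    [0,0,0]
  ],
  "grip": [-1,-1,-1,-1],
  "squeeze": 4
}}

```text
clock: 17.3
tool_pos: [0.434, -0.3231, 0.092]
eef_rot: [0.078, 0.997, -0.0, 0.0]
contact_force: [0.8, -1.3, -0.2]
opening: 0.177
finger_force: 4.0
```

```bash
python3 st.py 4
```

```text
xc,yc,z mm [-69.22   2.47  92.03] yaw 171.08 [ 1.e-03 -2.e-04 -1.e+00] q [ 0.949  1.013 -0.685  1.935  1.119  0.639  0.928] F [ 0.76 -1.33 -0.2 ] M [-0.084 -0.228 -0.024] g 4.002424031496048 15.551403486530521 t 17.3
avg [ 0.3429 -0.5484 -0.3703 -0.0954 -0.2666 -0.0425  0.4337 -0.3231  0.092 ] sd [0.531 0.228 0.499 0.028 0.014 0.019 0.    0.    0.   ]
```

Request:
{"method": "play_rows", "body": {
  "translation": [
    [-0.004,-0.0003,0],
    [-0.004,-0.0002,0],
    [-0.004,0,0],
    [-0.002,0,0],
    [0,0,0]
  ],
  "delta_rot": [
    [0,0,0],
    [0,0,0],
    [0,0,0],
    [0,0,0],
    [0,0,0]
  ],
  "grip": [-1,-1,-1,-1,-1]
}}

```text
clock: 18.12
tool_pos: [0.4475, -0.3257, 0.092]
eef_rot: [0.078, 0.997, -0.0, 0.0]
contact_force: [-0.6, -1.2, -0.4]
opening: 0.181
finger_force: 4.0
```

```bash
python3 st.py 4
```

```text
xc,yc,z mm [-55.42   1.93  91.95] yaw 171.07 [ 5.e-04 -1.e-04 -1.e+00] q [ 0.942  1.023 -0.696  1.897  1.094  0.664  0.957] F [-0.57 -1.18 -0.43] M [-0.047  0.041 -0.015] g 4.001454524695873 15.893716366490034 t 18.125
avg [-2.558e-01 -7.847e-01 -2.073e-01 -7.770e-02 -3.820e-02  1.000e-04
  4.475e-01 -3.257e-01  9.200e-02] sd [0.276 0.366 0.382 0.017 0.015 0.013 0.    0.    0.   ]
```

Request:
{"method": "play_rows", "body": {
  "translation": [
    [-0.002,0,0],
    [-0.002,0,0],
    [-0.002,0,0],
    [-0.001,0,0],
    [0,0,0]
  ],
  "delta_rot": [
    [0,0,0],
    [0,0,0],
    [0,0,0],
    [0,0,0],
    [0,0,0]
  ],
  "grip": [-1,-1,-1,-1,-1]
}}

```text
clock: 18.95
tool_pos: [0.4515, -0.3263, 0.0912]
eef_rot: [0.078, 0.997, 0.0, -0.003]
contact_force: [-5.8, 0.3, 1.8]
opening: 0.175
finger_force: 4.0
```

```bash
python3 st.py 4
```

```text
xc,yc,z mm [-51.41   1.93  91.19] yaw 171.07 [-6.1e-03  6.0e-04 -1.0e+00] q [ 0.938  1.029 -0.7    1.881  1.08   0.679  0.97 ] F [-5.81  0.28  1.76] M [0.276 1.188 0.   ] g 4.000119119882584 15.420214310394961 t 18.95
avg [-5.929   0.534   1.0782  0.2297  1.0916 -0.029   0.4515 -0.3264  0.0912] sd [0.221 0.575 0.664 0.032 0.023 0.015 0.    0.    0.   ]
```

Contact at about 6 N with the TCP where the stop was expected. I'll ease off, release, and look.

Request:
{"method": "play_rows", "body": {
  "translation": [
    [0.002,0,-0.0003],
    [0,0,0],
    [0,0,0],
    [0,0,0],
    [0,0,0]
  ],
  "delta_rot": [
    [0,0,0],
    [0,0,0],
    [0,0,0],
    [0,0,0],
    [0,0,0]
  ],
  "grip": [-1,-1,-0.3,-0.3,-0.3]
}}

```text
clock: 19.77
tool_pos: [0.4531, -0.3265, 0.0926]
eef_rot: [0.078, 0.997, -0.0, 0.001]
contact_force: [-0.1, 1.1, -0.3]
opening: 0.348
finger_force: 0.0
```

```bash
python3 st.py 2
```

```text
xc,yc,z mm [-49.81   2.04  92.58] yaw 171.08 [ 1.8e-03 -3.0e-04 -1.0e+00] q [ 0.939  1.026 -0.701  1.882  1.085  0.673  0.966] F [-0.06  1.14 -0.26] M [ 0.052 -0.16   0.022] g 0.0 30.654839947792155 t 19.775
avg [-0.2887 -0.0221 -0.0669  0.0765 -0.1243  0.0392  0.4528 -0.3265  0.0924] sd [0.203 0.148 0.186 0.011 0.016 0.005 0.    0.    0.   ]
```

Request:
{"method": "play_rows", "body": {
  "translation": [
    [0,0,-0.01],
    [0,0,-0.03],
    [0,0,-0.04],
    [-0.01,0,-0.03],
    [-0.02,0,0],
    [-0.02,0,0],
    [0,0,0],
    [0,0,0]
  ],
  "delta_rot": [
    [0,0,0],
    [0,0,0],
    [0,0,0],
    [0,0,0],
    [0,0,0],
    [0,0,0],
    [0,0,0],
    [0,0,0]
  ],
  "grip": [-0.3,-0.3,-0.3,-0.3,0.5,0.5,0.5,0.5]
}}

```text
clock: 20.88
tool_pos: [0.5007, -0.334, 0.2022]
eef_rot: [0.078, 0.997, -0.0, -0.001]
contact_force: [0.2, 0.5, -0.2]
opening: 0.75
finger_force: 0.0
```

```bash
python3 look.py w6 knob_grip pin v_mouth; python3 st.py
python3 - <<'E'
from h import *
k=load("w6")
for n in("knob_grip","pin"):
    d=r.silhouettes("wrist",n)
    if d:
        ys,xs=np.nonzero(d[0]["pixels"]);print(n,d[0]["confidence"],len(xs),xs.min(),xs.max(),ys.min(),ys.max(),cv2.minEnclosingCircle(np.c_[xs,ys].astype(np.float32)),cv2.minAreaRect(np.c_[xs,ys].astype(np.float32)))
im=cv2.imread("pics/w6.png");u=proj(k,[.49,-.334,.06])[0].astype(int);print(u)
y0,x0=max(0,u[1]-85),max(0,u[0]-110);print(x0,y0);cv2.imwrite("pics/c6.png",cv2.resize(im[y0:y0+165,x0:x0+220],None,fx=3.6,fy=3.6,interpolation=2))
E
```

```text
knob_grip [([0.4936, -0.3356, 0.0807], 0.61, [[279.0, 222.0]])]
pin [([0.4646, -0.3251, 0.0388], 0.73, [[288.0, 163.0]])]
v_mouth [([0.4947, -0.3339, 0.039], 0.66, [[282.0, 205.0]])]
[ 0.5009 -0.3343  0.2022] 171.07198715188045 21.075 [ 0.959  0.919 -0.844  1.706  0.842  0.922  1.181] [ 0.2  0.2 -0.1]
xc,yc,z mm [ -1.43   1.73 202.19] yaw 171.07 [-8.e-04 -1.e-04 -1.e+00] q [ 0.959  0.919 -0.844  1.706  0.842  0.922  1.181] F [ 0.16  0.2  -0.07] M [ 0.042 -0.136  0.024] g 0.0 65.83852871501942 t 21.075
knob_grip 0.6 1910 258 305 205 254 ((281.8269348144531, 230.0), 25.143360137939453) ((281.5, 229.5), (49.0, 47.0), 90.0)
pin 0.75 1740 271 295 129 207 ((282.5, 168.5), 39.9062385559082) ((282.3973388671875, 168.16912841796875), (23.636371612548828, 78.40357971191406), 2.2025980949401855)
[281 207]
171 122
```

View pics/c6.png

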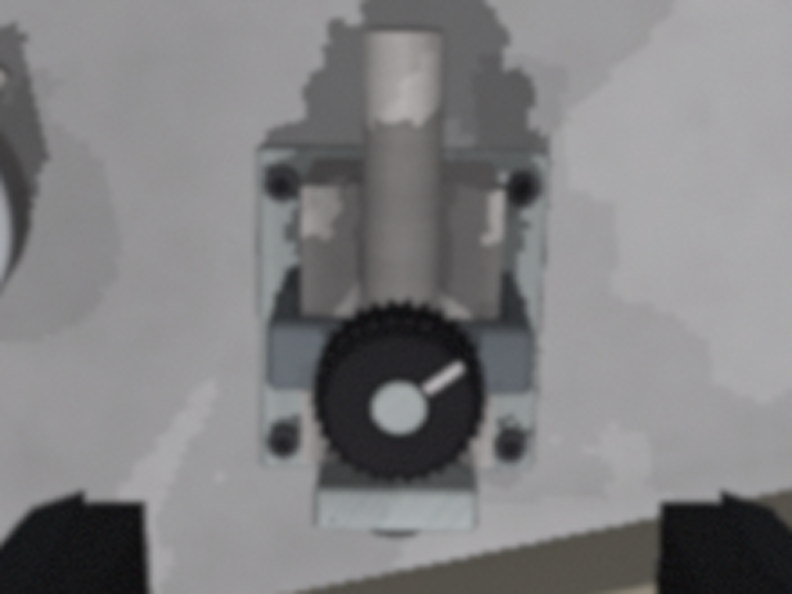

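The pin lies square in the V, running under the stirrup: rear end at crop (403,30), block's mouth at row 185, knob boss at (399,408), index line toward (460,367). Checking the distances numerically.

Run:
```python
from h import *
k=load("w6");c=np.array([.502,-.3362]);a=np.radians(-8.9)
def loc(P):
    d=P[:2]-c;return np.round(1000*np.array([d@[np.cos(a),np.sin(a)],d@[-np.sin(a),np.cos(a)]]),1)
px=lambda x,y:(171+x/3.6,122+y/3.6)
print("boss",loc(onz(k,px(399,408),.085)),loc(onz(k,px(399,408),.084)))
print("knob top edges",loc(onz(k,px(400,478),.0835)),loc(onz(k,px(316,395),.0835)),loc(onz(k,px(484,395),.0835)))
print("pin rear crown",loc(onz(k,px(403,30),.043)))
for x in(303,503):print("block mouth corner",loc(onz(k,px(x,185),.04)))
print("screws",[loc(onz(k,px(*u),.008)) for u in [(281,183),(523,187),(283,440),(510,444)]])
print("crosshead front edge",[loc(onz(k,px(*u),.0585)) for u in [(270,322),(532,322)]])
p,Q,s=pose();print(loc(p))
# two-view boss
print(tri([load("w2"),k],[(278,239),px(399,408)]))
```

```text
boss [-1.3  0.8] [-1.   0.8]
knob top edges [12.4  1. ] [ -3.2 -13.5] [-3.1 15.4]
pin rear crown [-61.5   1.6]
block mouth corner [-31.3 -18.3]
block mouth corner [-31.3  21.4]
screws [array([-25.7, -25.7]), array([-24.8,  28.5]), array([ 36.3, -27. ]), array([37.4, 27.2])]
crosshead front edge [array([ -8.6, -23.7]), array([-8.6, 26. ])]
[-1.1  1.8]
[ 0.50115918 -0.33557049  0.08391226]
```

The pin's end stands 30.2 mm out of the mouth, so it is home. Now wind the wrist back and descend over the knob.

Request:
{"method": "play_rows", "body": {
  "translation": [
    [0.0002,-0.0006,0],
    [0,0,0],
    [0,0,0],
    [0,0,0],
    [0,0,0],
    [0,0,0],
    [0,0,0],
    [0,0,0],
    [0,0,0.02],
    [0,0,0.02],
    [0,0,0]
  ],
  "delta_rot": [
    [0,0,-10],
    [0,0,-10],
    [0,0,-10],
    [0,0,-10],
    [0,0,-10],
    [0,0,-10],
    [0,0,-10],
    [0,0,-10],
    [0,0,0],
    [0,0,0],
    [0,0,0]
  ],
  "grip": [0.5,0.5,0.5,0.5,0.5,0.5,0.5,0.5,0.5,0.5,0.5]
}}

```text
clock: 22.55
tool_pos: [0.4999, -0.3346, 0.1595]
eef_rot: [-0.581, 0.814, 0.002, -0.001]
contact_force: [-0.3, 0.3, 0.1]
opening: 0.748
finger_force: 0.0
```

```bash
python3 st.py
```

```text
xc,yc,z mm [ -2.37   1.28 159.51] yaw -108.99 [-0.0044  0.0013 -1.    ] q [ 1.055  1.091 -1.088  1.721  1.102  1.078  2.386] F [-0.31  0.34  0.08] M [ 0.124 -0.108 -0.035] g 0.0 65.78552609598117 t 22.55
```

Request:
{"method": "play_rows", "body": {
  "translation": [
    [-0.0002,-0.001,0.01],
    [0,0,0.01],
    [0,0,0.0105],
    [0,0,0],
    [0,0,0],
    [0,0,0],
    [0,0,0]
  ],
  "delta_rot": [
    [0,0,0],
    [0,0,0],
    [0,0,0],
    [0,0,0],
    [0,0,0],
    [0,0,0],
    [0,0,0]
  ],
  "grip": [0.5,0.5,0.5,-1,-1,-1,-1],
  "squeeze": 10
}}

```text
clock: 23.42
tool_pos: [0.5005, -0.3343, 0.1318]
eef_rot: [-0.581, 0.814, 0.002, -0.002]
contact_force: [-4.5, 0.7, 6.8]
opening: 0.336
finger_force: 10.0
```

```bash
python3 st.py 3
```

```text
xc,yc,z mm [ -1.75   1.7  131.82] yaw -108.91 [-4.6e-03  7.0e-04 -1.0e+00] q [ 1.044  1.128 -1.063  1.729  1.147  1.049  2.359] F [-4.45  0.71  6.79] M [ 0.361  0.632 -0.043] g 10.00923827290535 29.561740280171335 t 23.425
avg [-5.0407  2.0282  4.978   0.5403  1.1147  0.0186  0.5006 -0.3343  0.132 ] sd [0.397 0.414 0.555 0.013 0.054 0.005 0.    0.    0.   ]
```

Request:
{"method": "play_rows", "body": {
  "translation": [
    [0,0.001,-0.001],
    [0,0.001,-0.0012],
    [0,0,0],
    [0,0,0]
  ],
  "delta_rot": [
    [0,0,0],
    [0,0,0],
    [0,0,0],
    [0,0,0]
  ],
  "grip": [-1,-1,-1,-1],
  "squeeze": 10
}}

```text
clock: 24.08
tool_pos: [0.5, -0.3342, 0.133]
eef_rot: [-0.581, 0.814, 0.001, -0.0]
contact_force: [0.4, 1.3, -11.7]
opening: 0.335
finger_force: 10.0
```

```bash
python3 st.py 3
```

```text
xc,yc,z mm [ -2.26   1.65 132.96] yaw -108.93 [-1.2e-03  6.0e-04 -1.0e+00] q [ 1.046  1.126 -1.063  1.733  1.148  1.046  2.358] F [  0.38   1.27 -11.74] M [ 0.323 -0.175 -0.021] g 9.993519634008408 29.522648082525574 t 24.075
avg [  0.7721   0.8173 -13.523    0.342   -0.2918   0.0178   0.5     -0.3342
   0.1331] sd [0.209 0.784 0.844 0.027 0.003 0.033 0.    0.    0.   ]
```

Request:
{"method": "play_rows", "body": {
  "translation": [
    [0,0,0.0014],
    [0,0,0],
    [0,0,0.0001],
    [0,0,0.0001],
    [0,0,0.0001],
    [0,0,0.0001],
    [0,0,0.0001],
    [0,0,0.0001],
    [0,0,0.0001],
    [0,0,0.0001],
    [0,0,0.0001],
    [0,0,0],
    [0,0,0]
  ],
  "delta_rot": [
    [0,0,0],
    [0,0,4],
    [0,0,8],
    [0,0,8],
    [0,0,8],
    [0,0,8],
    [0,0,8],
    [0,0,8],
    [0,0,8],
    [0,0,8],
    [0,0,8],
    [0,0,4],
    [0,0,0]
  ],
  "grip": [-1,-1,-1,-1,-1,-1,-1,-1,-1,-1,-1,-1,-1],
  "squeeze": 25
}}

```text
clock: 25.85
tool_pos: [0.5003, -0.3345, 0.1319]
eef_rot: [0.077, 0.997, -0.001, -0.0]
contact_force: [-0.5, -1.1, -9.9]
opening: 0.328
finger_force: 25.0
```

```bash
python3 st.py 3
```

```text
xc,yc,z mm [ -1.91   1.38 131.91] yaw 171.14 [-3.0e-04 -1.1e-03 -1.0e+00] q [ 0.953  1.03  -0.831  1.738  0.996  0.857  1.065] F [-0.45 -1.08 -9.94] M [-0.078  0.029  0.054] g 24.992884397506714 28.89443183721673 t 25.85
avg [-0.5776 -0.7432 -8.3571 -0.1646  0.0911  0.015   0.5003 -0.3346  0.1319] sd [0.277 0.729 0.513 0.024 0.027 0.013 0.    0.    0.   ]
```

Request:
{"method": "play_rows", "body": {
  "translation": [
    [0,0,0.0009],
    [0,0,0.0001],
    [0,0,0.0001],
    [0,0,0.0001],
    [0,0,0.0001],
    [0,0,0.0001],
    [0,0,0.0001],
    [0,0,0.0001],
    [0,0,0.0001],
    [0,0,0.0001],
    [0,0,0.0001],
    [0,0,0.0001],
    [0,0,0.0001],
    [0,0,0.0001],
    [0,0,0]
  ],
  "delta_rot": [
    [0,0,4],
    [0,0,9],
    [0,0,9],
    [0,0,9],
    [0,0,9],
    [0,0,9],
    [0,0,9],
    [0,0,9],
    [0,0,9],
    [0,0,9],
    [0,0,9],
    [0,0,9],
    [0,0,9],
    [0,0,8],
    [0,0,0]
  ],
  "grip": [-1,-1,-1,-1,-1,-1,-1,-1,-1,-1,-1,-1,-1,-1,-1],
  "squeeze": 25
}}

```text
clock: 27.88
tool_pos: [0.4998, -0.3346, 0.1301]
eef_rot: [0.902, 0.432, -0.001, 0.0]
contact_force: [-3.6, -1.8, -0.8]
opening: 0.33
finger_force: 25.0
```

```bash
python3 st.py 3
```

```text
xc,yc,z mm [ -2.38   1.3  130.1 ] yaw 51.2 [-0.0014 -0.0011 -1.    ] q [ 0.704  0.915 -0.341  1.753  0.521  0.566 -0.637] F [-3.56 -1.8  -0.84] M [-0.425  0.996  0.024] g 24.99889701604843 29.062305468704665 t 27.875
avg [-5.2298 -2.4175  0.1826 -0.4251  1.0574  0.0346  0.4999 -0.3346  0.13  ] sd [0.522 0.359 0.341 0.01  0.024 0.038 0.    0.    0.   ]
```

Request:
{"method": "play_rows", "body": {
  "translation": [
    [-0.0016,-0.0007,0],
    [0,0,0.0001],
    [0,0,0.0001],
    [0,0,0]
  ],
  "delta_rot": [
    [0,0,0],
    [0,0,8],
    [0,0,8],
    [0,0,0]
  ],
  "grip": [-1,-1,-1,-1],
  "squeeze": 22
}}

```text
clock: 28.52
tool_pos: [0.4995, -0.3347, 0.1298]
eef_rot: [0.953, 0.303, 0.001, 0.0]
contact_force: [-3.0, 0.5, 2.8]
opening: 0.328
finger_force: 22.0
```

```bash
python3 st.py 3
```

```text
xc,yc,z mm [ -2.68   1.15 129.79] yaw 35.28 [ 1.3e-03 -1.0e-04 -1.0e+00] q [ 0.667  0.907 -0.272  1.757  0.427  0.535 -0.831] F [-3.03  0.55  2.78] M [-0.088  0.763  0.011] g 22.000038027763367 28.904599459740467 t 28.525
avg [-3.2016e+00 -3.5190e-01  2.1530e+00 -2.0000e-03  6.8580e-01 -1.4200e-02
  4.9950e-01 -3.3470e-01  1.2970e-01] sd [0.338 0.429 0.262 0.041 0.03  0.026 0.    0.    0.   ]
```

Request:
{"method": "play_rows", "body": {
  "translation": [
    [-0.0008,-0.0006,0],
    [0,0,0],
    [0,0,0]
  ],
  "delta_rot": [
    [0,0,5],
    [0,0,5],
    [0,0,0]
  ],
  "grip": [-1,-1,-1],
  "squeeze": 22
}}

```text
clock: 29.05
tool_pos: [0.4992, -0.3347, 0.1296]
eef_rot: [0.976, 0.219, 0.001, 0.0]
contact_force: [-0.8, 0.4, 2.4]
opening: 0.329
finger_force: 22.0
```

```bash
python3 st.py 3
```

```text
xc,yc,z mm [ -3.01   1.07 129.64] yaw 25.25 [ 2.8e-03 -1.0e-04 -1.0e+00] q [ 0.644  0.903 -0.228  1.76   0.365  0.517 -0.95 ] F [-0.78  0.39  2.41] M [0.024 0.184 0.029] g 22.000108659267426 28.921383933038435 t 29.05
avg [-0.2935  0.5132  2.772   0.1282  0.0654  0.0497  0.4992 -0.3347  0.1296] sd [0.628 0.228 0.486 0.007 0.048 0.031 0.    0.    0.   ]
```

Request:
{"method": "play_rows", "body": {
  "translation": [
    [0,0,0.0002],
    [0,0,0.0001],
    [0,0,0]
  ],
  "delta_rot": [
    [0,0,5],
    [0,0,5],
    [0,0,0]
  ],
  "grip": [-1,-1,-1],
  "squeeze": 22
}}

```text
clock: 29.58
tool_pos: [0.4991, -0.3347, 0.1294]
eef_rot: [0.991, 0.132, 0.001, 0.0]
contact_force: [0.6, 0.7, 5.3]
opening: 0.333
finger_force: 22.0
```

```bash
python3 st.py 3
```

```text
xc,yc,z mm [ -3.14   1.07 129.39] yaw 15.23 [ 2.4e-03 -2.0e-04 -1.0e+00] q [ 0.619  0.901 -0.185  1.762  0.301  0.504 -1.067] F [0.65 0.7  5.33] M [ 0.225 -0.05   0.077] g 22.00123429298401 29.341062693904956 t 29.575
avg [ 0.7662  1.3158  5.4343  0.3513 -0.1771  0.0439  0.499  -0.3347  0.1294] sd [0.242 0.073 0.351 0.019 0.029 0.047 0.    0.    0.   ]
```

Request:
{"method": "play_rows", "body": {
  "translation": [
    [0,0,-0.0003],
    [0,0,0],
    [0,0,0]
  ],
  "delta_rot": [
    [0,0,5],
    [0,0,5],
    [0,0,0]
  ],
  "grip": [-1,-1,-1],
  "squeeze": 22
}}

```text
clock: 30.1
tool_pos: [0.499, -0.3346, 0.1294]
eef_rot: [0.999, 0.046, 0.001, 0.0]
contact_force: [1.9, 2.3, 4.4]
opening: 0.335
finger_force: 22.0
```

```bash
python3 st.py 3
```

```text
xc,yc,z mm [ -3.25   1.1  129.37] yaw 5.24 [ 0.0021  0.     -1.    ] q [ 0.595  0.899 -0.143  1.763  0.235  0.494 -1.181] F [1.94 2.28 4.44] M [ 0.322 -0.399  0.069] g 22.000417113304138 29.45049366025757 t 30.1
avg [ 2.519   1.5756  3.6927  0.4746 -0.5576  0.0497  0.4989 -0.3346  0.1294] sd [0.282 0.337 0.291 0.03  0.024 0.017 0.    0.    0.   ]
```

Request:
{"method": "play_rows", "body": {
  "translation": [
    [0.0008,-0.0005,0],
    [0,0,0],
    [0,0,0]
  ],
  "delta_rot": [
    [0,0,5],
    [0,0,5],
    [0,0,0]
  ],
  "grip": [-1,-1,-1],
  "squeeze": 22
}}

```text
clock: 30.62
tool_pos: [0.4991, -0.3345, 0.1293]
eef_rot: [0.999, -0.042, 0.0, 0.0]
contact_force: [3.1, 0.9, 2.5]
opening: 0.335
finger_force: 22.0
```

```bash
python3 st.py 3
```

```text
xc,yc,z mm [ -3.18   1.26 129.29] yaw -4.8 [ 8.e-04 -3.e-04 -1.e+00] q [ 0.57   0.898 -0.1    1.764  0.167  0.487 -1.295] F [3.06 0.92 2.5 ] M [ 0.342 -0.483  0.01 ] g 22.00023740530014 29.48178519547245 t 30.625
avg [ 2.618   1.2265  2.8804  0.3544 -0.5409  0.0538  0.499  -0.3345  0.1293] sd [0.548 0.459 0.182 0.02  0.03  0.027 0.    0.    0.   ]
```

Request:
{"method": "play_rows", "body": {
  "translation": [
    [0.0009,-0.0003,0.0001],
    [0,0,0],
    [0,0,0]
  ],
  "delta_rot": [
    [0,0,5],
    [0,0,5],
    [0,0,0]
  ],
  "grip": [-1,-1,-1],
  "squeeze": 22
}}

```text
clock: 31.15
tool_pos: [0.4992, -0.3344, 0.1292]
eef_rot: [0.992, -0.129, -0.0, 0.0]
contact_force: [2.4, 0.4, 4.3]
opening: 0.328
finger_force: 22.0
```

```bash
python3 st.py 3
```

```text
xc,yc,z mm [ -3.     1.36 129.19] yaw -14.83 [-6.e-04 -3.e-04 -1.e+00] q [ 0.546  0.898 -0.058  1.764  0.099  0.483 -1.407] F [2.39 0.37 4.28] M [ 0.277 -0.294  0.043] g 22.00078010559082 28.90658501314401 t 31.15
avg [ 1.2067  0.9201  4.436   0.282  -0.2421  0.0423  0.4993 -0.3344  0.1292] sd [0.151 0.046 0.148 0.01  0.006 0.026 0.    0.    0.   ]
```

Request:
{"method": "play_rows", "body": {
  "translation": [
    [0.0004,-0.0003,0],
    [0,0,0],
    [0,0,0]
  ],
  "delta_rot": [
    [0,0,5],
    [0,0,5],
    [0,0,0]
  ],
  "grip": [-1,-1,-1],
  "squeeze": 22
}}

```text
clock: 31.68
tool_pos: [0.4995, -0.3343, 0.1291]
eef_rot: [0.977, -0.214, -0.001, 0.0]
contact_force: [-0.6, 0.3, 4.8]
opening: 0.332
finger_force: 22.0
```

```bash
python3 st.py 3
```

```text
xc,yc,z mm [ -2.81   1.52 129.14] yaw -24.77 [-1.2e-03 -5.0e-04 -1.0e+00] q [ 0.522  0.899 -0.016  1.765  0.03   0.479 -1.518] F [-0.59  0.33  4.76] M [0.103 0.03  0.412] g 22.001096606254578 29.21773412886737 t 31.675
avg [-0.4187  0.4789  6.0337  0.1484  0.065   0.3899  0.4994 -0.3343  0.1291] sd [0.154 0.391 0.312 0.023 0.02  0.017 0.    0.    0.   ]
```

Bottomed at 0.39 N m, which is finger-tight; about 7° of that is wind-up. I'll back off 97–98° so the screw itself returns 90°.

Request:
{"method": "play_rows", "body": {
  "translation": [
    [0,0,0],
    [0,0,-0.0001],
    [0,0,-0.0001],
    [0,0,-0.0001],
    [0,0,-0.0001],
    [0,0,-0.0001],
    [0,0,-0.0001],
    [0,0,-0.0001],
    [0,0,-0.0001],
    [0,0,-0.0001],
    [0,0,-0.0001],
    [0,0,-0.0001],
    [0,0,-0.0001],
    [0,0,0],
    [0,0,0]
  ],
  "delta_rot": [
    [0,0,-5],
    [0,0,-8],
    [0,0,-8],
    [0,0,-8],
    [0,0,-8],
    [0,0,-8],
    [0,0,-8],
    [0,0,-8],
    [0,0,-8],
    [0,0,-8],
    [0,0,-8],
    [0,0,-8],
    [0,0,-5],
    [0,0,0],
    [0,0,0]
  ],
  "grip": [-1,-1,-1,-1,-1,-1,-1,-1,-1,-1,-1,-1,-1,-1,-1],
  "squeeze": 25
}}

```text
clock: 33.7
tool_pos: [0.4996, -0.3348, 0.1302]
eef_rot: [0.804, 0.595, -0.0, 0.0]
contact_force: [0.8, -1.2, 2.7]
opening: 0.334
finger_force: 25.0
```

```bash
python3 st.py 3
```

```text
xc,yc,z mm [ -2.58   1.05 130.18] yaw 72.98 [-5.e-04 -8.e-04 -1.e+00] q [ 0.761  0.93  -0.444  1.75   0.644  0.612 -0.364] F [ 0.78 -1.16  2.71] M [-0.394 -0.11  -0.014] g 25.000753104686737 29.351651601620212 t 33.7
avg [ 0.3668 -2.2448  1.59   -0.5088 -0.0573 -0.0368  0.4996 -0.3347  0.1302] sd [0.16  0.734 0.306 0.027 0.03  0.009 0.    0.    0.   ]
```

Request:
{"method": "play_rows", "body": {
  "translation": [
    [0,0,0],
    [0,0,0],
    [0,0,0],
    [0,0,-0.01],
    [0,0,-0.02],
    [0,0,-0.03],
    [0,0,-0.015],
    [0,0,0],
    [0,0,0]
  ],
  "delta_rot": [
    [0,0,0],
    [0,0,0],
    [0,0,0],
    [0,0,0],
    [0,0,0],
    [0,0,0],
    [0,0,0],
    [0,0,0],
    [0,0,0]
  ],
  "grip": [0.4,0.4,0.4,0.4,0.4,0.4,0.4,0.4,0.4]
}}

```text
clock: 34.98
tool_pos: [0.4995, -0.334, 0.2048]
eef_rot: [0.803, 0.595, -0.0, -0.0]
contact_force: [0.3, -0.5, -0.1]
opening: 0.699
finger_force: 0.0
```

```bash
python3 look.py w7 pin knob_grip dial_indicator
python3 - <<'E'
from h import *
k=load("w7");im=cv2.imread("pics/w7.png");u=proj(k,[.485,-.333,.05])[0].astype(int)
y0,x0=max(0,u[1]-95),max(0,u[0]-110);print(x0,y0);cv2.imwrite("pics/c7.png",cv2.resize(im[y0:y0+165,x0:x0+220],None,fx=3.6,fy=3.6,interpolation=2))
E
```

```text
pin [([0.4644, -0.325, 0.0433], 0.73, [[232.0, 216.0]])]
knob_grip [([0.5021, -0.3317, 0.0805], 0.72, [[283.0, 227.0]])]
dial_indicator [([0.4664, -0.426, 0.0182], 0.81, [[276.0, 310.0]])]
[ 0.4997 -0.3338  0.2045] 73.0883641138495 35.175 [ 0.802  0.828 -0.52   1.716  0.564  0.754 -0.296] [-1.1 -0.3 -0.5]
151 126
```

View pics/c7.png

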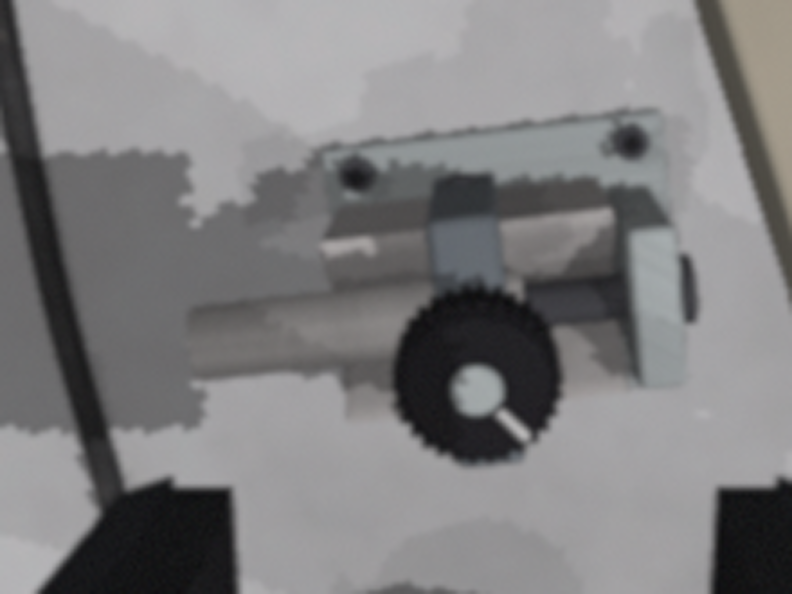

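The pin still runs to the dark stop rod at (525,300), with its rear end at (188,345); the knob is free and the index points to (520,430). A numeric check against the earlier view follows.

```bash
python3 - <<'E'
from h import *
c=np.array([.502,-.3362]);a=np.radians(-8.9)
def loc(P):
    d=P[:2]-c;return np.round(1000*np.array([d@[np.cos(a),np.sin(a)],d@[-np.sin(a),np.cos(a)]]),1)
k=load("w7");px=lambda x,y:(151+x/3.6,126+y/3.6)
print("pin rear",loc(onz(k,px(188,340),.043)),"pin front/stop",loc(onz(k,px(523,293),.040)),"mouth corner",loc(onz(k,px(322,243),.04)),"crosshead",loc(onz(k,px(430,222),.0585)),loc(onz(k,px(500,220),.0585)))
f=lambda k,p,q:np.degrees(np.arctan2(*((onz(k,q,.083)-onz(k,p,.083))[[1,0]])))
k6=load("w6");p6=lambda x,y:(171+x/3.6,122+y/3.6)
a0=f(k6,p6(399,408),p6(460,367));a1=f(k,px(478,390),px(525,436));print("index",a0,a1,"net cw",(a0-a1)%360)
E
python3 st.py
```

```text
pin rear [-60.7   4.7] pin front/stop [9.  4.2] mouth corner [-30.2  20.5] crosshead [-6.4 25.9] [ 6.6 24.5]
index 116.74996132020748 -63.17986800356555 net cw 179.92982932377302
xc,yc,z mm [ -2.68   1.98 204.47] yaw 73.09 [-1.4e-03  7.0e-04 -1.0e+00] q [ 0.802  0.828 -0.52   1.716  0.564  0.754 -0.296] F [-1.07 -0.29 -0.51] M [-0.055 -0.085 -0.005] g 0.0 61.65270218432267 t 35.175
```

```bash
python3 -c "
from plant import r
print(r.finish_job())"
```

```text
the job is handed in; nothing more can be done
None
```

The job is handed in: the pin is in the V against the stop, and the thumbscrew was tightened to about 0.39 N m and backed off a quarter turn, all by about 35 s of the 72 s allowed; no verdict came back.

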